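Clear and shut the stock box

TASK

A wooden stirring paddle has been left across the open stock box under the bench lamp: first lay the paddle flat in the empty steel tray. Then push the box's leaning lid up past upright from behind, under the lamp, and take the hand away so that the lid swings shut by its own weight. Do not hit the lamp, and leave everything else on the bench where it is.

Things in the scene. Friction and masses are not known exactly. Their poses are not given: they have to be found in the camera images.
- crate: Fixed grey plastic stock box, 170 (its x) by 200 (its y) by 150 high, walls 5 thick, part-filled with tins up to 64 high. Origin: centre of its underside; z up. The lid is hinged on its -x side, the side nearer the robot.
- lid (a joint): Lid angle in rad: 0 shut, 1.57 upright, 2.05 at the start (its stop), leaning back over the box's -x side towards the robot. A flat grey plate 178 long (hinge to free edge), 206 wide, 8 thick, about 0.35 kg. A few newtons move it; the hinge is damped: once 0.05 rad or more past upright towards the box, the lid falls shut by itself in 1 to 3 s.
- lid_hinge (a point): Middle of the lid's hinge line, on the box's -x rim, 150 above the bench; the line runs along the box's y. The plate's inner face passes through this line; its outer (back) face, the one to push, is 8 away from it.
- lid_edge (a point): Middle of the lid's free edge, 178 from the hinge line.
- lamp: Fixed white batten lamp: a bar 40 (its x) by 320 (its y), underside 345 and top 396 above the bench, along the hinge line above the lid, on two 14 mm posts at its y = -140 and +140. Origin: on the bench, midway between the posts. An upright hand has no room to push the lid over; one tilted about 35 degrees, fingertips leading away from the robot, fits between the posts and under the bar.
- paddle_mid (a point): Wooden stirring paddle, loose, 270 long (its x), 12 thick (its z), about 90 g: handle 22 wide from x = -135 to +45, blade 44 wide beyond. The point is at mid length, half-way up its thickness. It starts flat across the box, on the rims of the two y walls, in the half away from the hinge, roughly along the box's y; the lid cannot shut while it is there.
- tray: Fixed empty shallow steel tray, 340 (its x) by 130 (its y) by 30 high, walls and floor 4 thick, to the left or the right of the box. Origin: centre of its underside, z up.
- carton: Fixed closed cardboard carton 240 by 160 by 90 high, on the other side of the box from the tray; origin at the centre of its underside. Leave alone.
- can_mid (a point): Loose steel can, 70 across, 90 high; its centre. Leave alone.
- jar_mid (a point): Loose white jar, 68 across, 85 high; its centre. Leave alone.
- tape_mid (a point): Loose roll of tape lying flat, 90 across, 45 high; its centre. Leave alone.
- spray_mid (a point): Loose blue plastic bottle, 54 across, 100 high; its centre. Leave alone.
- driver_mid (a point): Loose screwdriver lying on the bench, about 200 long; a point near its middle. Leave alone.

How it is judged:
By the outcome, as a careful person would: the job done as asked, in the order asked, and still so for the second after the job is handed in, with the robot touching nothing.
It also fails if it takes over 72 s, if anything falls off the work surface, if the arm or the gripper's body presses on something with over 40 N, if the wrist force passes 120 N, or if a joint passes its speed limit or range.

ROBOT

A 6-joint arm with a two-finger parallel gripper is mounted at the origin on the work surface. World frame = base frame: x ahead of the robot, y to its left, z up, the work surface at z = 0. Lengths are in mm, angles in rad, forces in N, time in s.
With the tool pointing down it reaches from about 275 to 825 mm from the base axis. Payload 5.2 kg.
Tool frame: the origin (TCP) lies at the very end of the fingers, on their centre line; the grasp point (between the pads) lies 19 mm behind it; y points along the fingers, z is the direction in which the jaws open and shut, and the axes are right-handed (so a half turn about y gives the same grasp; the last joint's range is limited). The gripper opens to 93 mm and grips with 3 to 60 N. Pads are 15 mm wide; open, the fingers measure 128 mm over their backs; the gripper's body (75 mm by 188 mm) begins 65 mm behind the grasp point.
Start: joints at [0.973, 0.259, 1.535, -0, 1.348, -0.203], TCP at [211.522, 507.704, 218.653] pointing down, gripper open.
Joint ranges: [-3.14, 3.14], [-0.91, 2.08], [0.19, 2.58], [-1.22, 4.36], [0.22, 2.71], [-3.12, 3.12]. Speed limits (rad/s): [2.57, 2.57, 3.14, 3.14, 3.14, 3.14].

INTERFACE

Orientations are given as a unit quaternion [w, x, y, z].
In Python, from bench import robot, eyes gives the robot as it stands. The module is installed in compiled form; this text tells all that it offers.
- The arm moves only by the shell command python3 -m creep 'ROWS' [FORCE]. ROWS is JSON, a list of rows, each a list of 3 entries, a list of its own where there are three numbers: the gripper's target within -1 to 1 (fully open at 1, half-way at 0, shut at -1), then the shift along the tool's x, y, z in mm, then the turn about the tool's y in rad. A call has 1 to 10 rows; each row is the pose to reach, as a shift and turn from the pose commanded when the call began, along the tool's axes at that moment; what a row does not reach only later rows make up. A row lasts 1/10 s, in which the tool goes at most 50 mm and 8.59 degrees, less where a joint would pass 70% of its speed; a pose out of reach is approached as far as the arm can. A call with a gripper value outside its range is refused whole. The fingers move at their own pace and stop on an object; FORCE is the grip in N (left out, the last holds). Time passes only in rows, so rows that repeat a pose let the fingers close. It gives the time, the measured TCP pose, the force and the opening at its end, in the units of the state.
- robot.state(): the state, without advancing time (a new reading comes with each control period).
- eyes.grab_frame(name): name is "scene" or "side" or "wrist"; returns a dict with "color" (420x560x3 uint8, red, green, blue), "fx", "fy", "cx", "cy" (pixels), "world_to_cam" (4x4, takes a point from world to camera coordinates); the wrist camera has in their place "T_tool_cam" (4x4, takes a point from camera to tool coordinates, whose origin is the TCP and whose axes are the tool frame's). Camera axes: x right, y up, looking along -z (the intrinsics and any distortion apply to the point x, -y, -z); pixel columns grow to the right and rows downward; lengths in mm; the calibration is good to about 2 mm. A picture is of the moment at which its call begins: read the wrist's pose just before it. There is no depth.
- robot.job_done(): hands the job in, once; it reports no verdict.
The state is a dict: "time_s": time; "q": joint angles; "qd": joint speeds; "joint_efforts": joint torques, N m; "eef_pos": TCP position; "orientation": TCP orientation; "wrist_force": force on the tool from outside, world axes, zero at the start; "torque": the same for the moment, N m; "grip_width": finger opening in mm.
Only numpy, scipy, OpenCV 4.12 (cv2) and the standard library are available. Lean on these libraries where they do the work, as an engineer would, in place of code of your own. Each camera call takes 0.05 s, during which the arm holds its last target. There are 200 camera calls.

## Working session

There is one attempt and no reset: what is moved stays moved. The work goes in short steps, Python scripts to look and compute and a shell command to move; the robot and the scene stay as the last step left them, time stands still between calls to the robot, and variables do not carry over. Pictures are saved under pics/ and viewed, about 8 in all and at most 12, crops included, and the job is handed in when it is done.

```bash
mkdir -p pics; python3 - <<'E'
from bench import robot, eyes
import cv2, numpy as np, pickle
s=robot.state(); print(s['eef_pos'],s['orientation'],s['grip_width'],s['time_s'])
d={}
for n in ("scene","side"):
    f=eyes.grab_frame(n); d[n]=f
    print(n,{k:(np.round(v,3).tolist() if k=='world_to_cam' else v) for k,v in f.items() if k!='color'})
    cv2.imwrite(f'pics/{n}0.png',cv2.resize(f['color'][:,:,::-1],(784,588),interpolation=cv2.INTER_CUBIC))
f=eyes.grab_frame('wrist'); d['wrist']=f; print({k:v for k,v in f.items() if k!='color'})
cv2.imwrite('pics/wrist0.png',f['color'][:,:,::-1])
pickle.dump(d,open('f0.pkl','wb'))
E
```

```text
[211.20958144 507.25306319 217.84789943] [-0.69280495  0.69394754 -0.13890575  0.1384316 ] 92.990990552445 0.0
scene {'fx': 402.2256316903535, 'fy': 402.2256316903535, 'cx': 281.52483707145984, 'cy': 211.05694166021857, 'world_to_cam': [[-0.886, -0.464, 0.007, 528.575], [0.404, -0.762, 0.506, -320.972], [-0.23, 0.451, 0.862, -903.99], [0.0, 0.0, 0.0, 1.0]]}
side {'fx': 396.9350882005168, 'fy': 396.9350882005168, 'cx': 279.632059269976, 'cy': 203.01650183202506, 'world_to_cam': [[0.987, -0.163, 0.011, -597.015], [0.095, 0.629, 0.772, -141.007], [-0.133, -0.76, 0.636, -1209.124], [0.0, 0.0, 0.0, 1.0]]}
{'fx': 298.78962521962933, 'fy': 298.78962521962933, 'cx': 280.21170043202136, 'cy': 212.59330446266375, 'T_tool_cam': array([[-1.38273256e-03, -9.70210927e-01, -2.42257807e-01,
        -6.74196245e+01],
       [ 2.15522627e-04,  2.42257743e-01, -9.70211904e-01,
        -1.65180878e+02],
       [ 9.99999021e-01, -1.39375563e-03, -1.25875263e-04,
         6.54061743e-01],
       [ 0.00000000e+00,  0.00000000e+00,  0.00000000e+00,
         1.00000000e+00]])}
```

View pics/scene0.png

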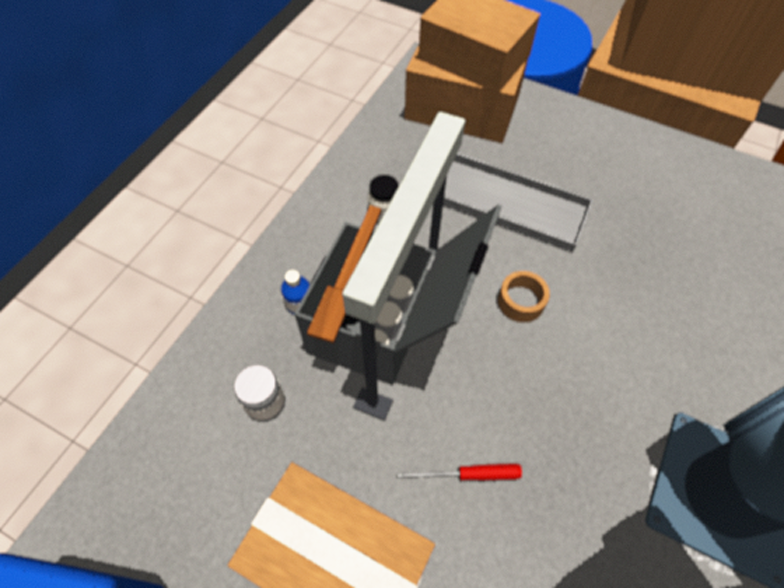

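View pics/side0.png

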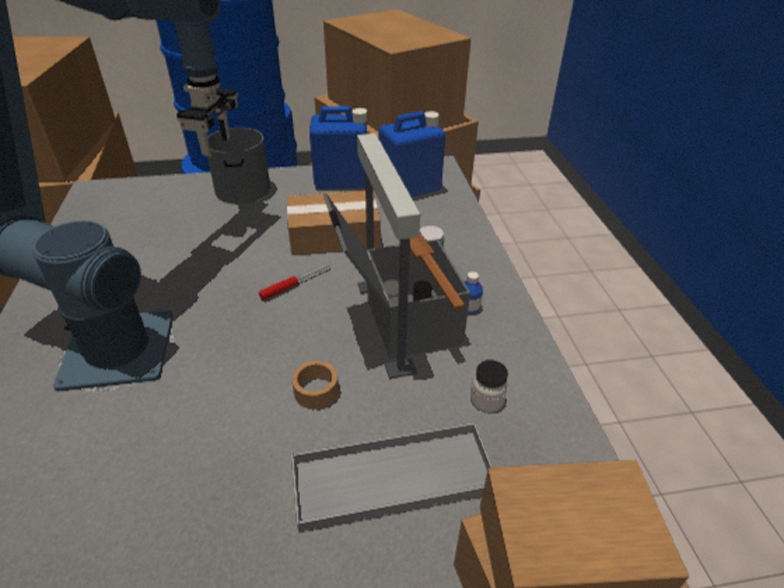

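The scene view shows the paddle from (322,335, blade) to (375,210, handle), the lid, the lamp bar and the tray at about (520,200). In the side view the tray is at (390,478), the paddle runs from (420,245) to (460,303), and the jar, can, tape and spray bottle are clear of both. Next I measure.

```bash
cat > h.py <<'E'
import numpy as np, cv2
def ray(f,u,v,M=None):
    M=f['world_to_cam'] if M is None else M
    M=np.array(M); R=M[:3,:3]; c=-R.T@M[:3,3]
    d=R.T@np.array([(u-f['cx'])/f['fx'],-(v-f['cy'])/f['fy'],-1.]); return c,d/np.linalg.norm(d)
def plane(f,u,v,z,M=None):
    c,d=ray(f,u,v,M); return c+d*(z-c[2])/d[2]
def tri(r1,r2):
    A=np.c_[r1[1],-r2[1]]; t=np.linalg.lstsq(A,r2[0]-r1[0],rcond=None)[0]
    p,q=r1[0]+t[0]*r1[1],r2[0]+t[1]*r2[1]; return (p+q)/2,np.linalg.norm(p-q)
def proj(f,p,M=None):
    M=np.array(f['world_to_cam'] if M is None else M); x=M[:3,:3]@p+M[:3,3]
    return f['cx']+f['fx']*x[0]/-x[2], f['cy']-f['fy']*x[1]/-x[2]
E
python3 - <<'E'
import pickle; from h import *
d=pickle.load(open('f0.pkl','rb')); S,D=d['scene'],d['side']; k=1/1.4
np.set_printoptions(precision=1,suppress=True)
pairs={'postbase(near tray hidden?)':((373,403),None,5),'post side':(None,(400,370),5),
'lamp top -x? tray end scene':((437,115),None,396),'l2':((465,122),None,396),'l3':((347,290),None,396),'l4':((380,303),None,396),
'lamp side a':(None,(382,212),396),'b':(None,(418,213),396),'c':(None,(360,138),396),'d':(None,(383,137),396),
'tray s1':((455,155),None,30),'tray s2':((590,203),None,30),'tray s3':((575,247),None,30),
'tr d1':(None,(294,455),30),'d2':(None,(474,428),30),'d3':(None,(490,466),30),'d4':(None,(298,522),30)}
for n,(a,b,z) in pairs.items():
    print(n,plane(S if a else D,*(np.array(a or b)*k),z))
for n,a,b in [('tray corner A',(590,203),(294,455)),('paddle handle end',(375,210),(460,303)),('blade end',(322,335),(416,240)),('lid edge,tray end',(498,207),(0,0)),
  ('lid edge carton end',(458,322),(326,195))]:
    print(n,tri(ray(S,*(np.array(a)*k)),ray(D,*(np.array(b)*k))))
def big(f,n,x0,y0,w,h,s):
    cv2.imwrite(f'pics/{n}.png',cv2.resize(f['color'][y0:y0+h,x0:x0+w,::-1],None,fx=s,fy=s,interpolation=cv2.INTER_CUBIC))
big(S,'sc',200,70,230,230,2.6); big(D,'sd',195,85,160,310,1)
a=cv2.resize(S['color'][75:285,200:400,::-1],None,fx=2,fy=2.0); a=cv2.resize(S['color'][75:275,200:400,::-1],(400,400),interpolation=cv2.INTER_CUBIC); b=cv2.resize(D['color'][85:285,220:420-20,::-1],(360,400),interpolation=cv2.INTER_CUBIC)
cv2.imwrite('pics/pair.png',np.hstack([a,b]))
for f,n in((S,'S'),(D,'D')):
    hsv=cv2.cvtColor(f['color'],cv2.COLOR_RGB2HSV); m=cv2.inRange(hsv,(5,130,70),(20,255,255))
    c,_=cv2.findContours(m,cv2.RETR_EXTERNAL,cv2.CHAIN_APPROX_SIMPLE)
    for q in c:
        if cv2.contourArea(q)>80: print(n,cv2.boundingRect(q),cv2.contourArea(q),cv2.boxPoints(cv2.minAreaRect(q)).round(1).tolist())
E
```

```text
postbase(near tray hidden?) [570.8 128.4   5. ]
post side [ 597.1 -157.9    5. ]
lamp top -x? tray end scene [ 616.2 -157.6  396. ]
l2 [ 576.6 -163.3  396. ]
l3 [584.6 143.6 396. ]
l4 [543.9 141.  396. ]
lamp side a [ 558.8 -157.6  396. ]
b [ 616.7 -169.2  396. ]
c [556.6 125.9 396. ]
d [603.5 124.1 396. ]
tray s1 [ 679.9 -445.3   30. ]
tray s2 [ 376. -454.   30.]
tray s3 [ 367.8 -332.    30. ]
tr d1 [ 374.1 -346.2   30. ]
d2 [ 702.9 -340.1   30. ]
d3 [ 708.6 -420.8   30. ]
d4 [ 376.8 -470.    30. ]
tray corner A (array([ 378.2, -391.2,   96.1]), np.float64(2.3407135415839386))
paddle handle end (array([ 713.4, -139.2,  158.4]), np.float64(8.644024087689132))
blade end (array([674.3, 108.7, 142.1]), np.float64(10.184039124293408))
lid edge,tray end (array([244.4,  69.7, 660.2]), np.float64(429.45206375577567))
lid edge carton end (array([473.7,  71.9, 301.1]), np.float64(8.468874634613288))
S (164, 377, 87, 43) 1789.5 [[162.1999969482422, 403.8999938964844], [179.5, 375.6000061035156], [250.10000610351562, 418.79998779296875], [232.89999389648438, 447.0]]
S (194, 331, 116, 85) 3433.5
[... 1783 characters left out ...]
.0 [[205.60000610351562, 140.5], [229.89999389648438, 138.6999969482422], [230.3000030517578, 144.3000030517578], [206.0, 146.10000610351562]]
D (31, 138, 16, 22) 109.5 [[24.299999237060547, 153.10000610351562], [35.400001525878906, 133.10000610351562], [46.20000076293945, 139.10000610351562], [35.099998474121094, 159.0]]
D (49, 103, 26, 25) 118.5 [[48.900001525878906, 125.9000015258789], [73.0, 103.0], [81.19999694824219, 111.5999984741211], [57.099998474121094, 134.5]]
D (10, 27, 54, 112) 1528.0 [[10.0, 27.0], [63.0, 27.0], [63.0, 138.0], [10.0, 138.0]]
D (232, 8, 104, 48) 1825.5 [[229.5, 13.5], [331.8999938964844, 1.399999976158142], [336.8999938964844, 44.400001525878906], [234.5, 56.5]]
```

View pics/pair.png

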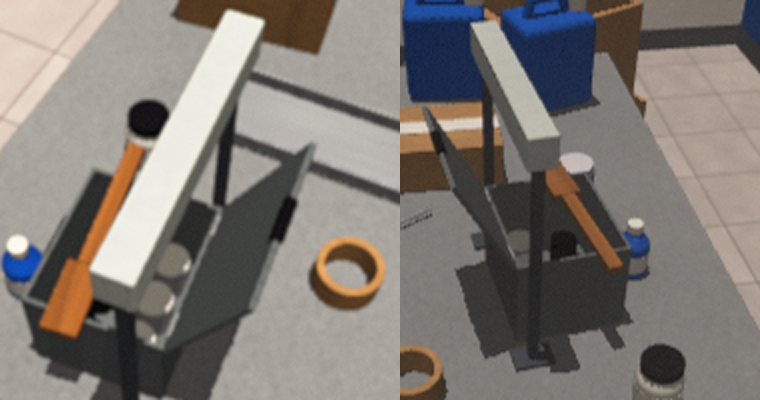

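Lamp bar centre is about (581,-11) with a yaw of about 6°. The paddle runs from (674,109) to (713,-139). The tray spans about x 370–705 and y -335 to -460. Next I refine the paddle and estimate how high the forearm stands.

```bash
python3 - <<'E'
import pickle; from h import *
np.set_printoptions(precision=1,suppress=True)
d=pickle.load(open('f0.pkl','rb')); S,D=d['scene'],d['side']
for f,n in((S,'S'),(D,'D')):
    hsv=cv2.cvtColor(f['color'],cv2.COLOR_RGB2HSV); m=cv2.inRange(hsv,(5,130,70),(20,255,255))
    c,_=cv2.findContours(m,cv2.RETR_EXTERNAL,cv2.CHAIN_APPROX_SIMPLE)
    q=[q for q in c if (cv2.boundingRect(q)[:2]==((219,147) if n=='S' else (293,167)))][0]
    a=cv2.approxPolyDP(q,1.5,True)[:,0]
    for u,v in a: print(n,u,v,plane(f,u,v,162))
print('handle end tri',tri(ray(S,268,149),ray(D,327.5,217.5)))
# rim corners of the crate (scene crop px -> z150) 
for n,(x,y) in dict(farcarton=(28,300),fartray=(95,172),hingecarton=(165,345),hingetray=(222,210)).items(): print(n,plane(S,200+x/2,75+y/2,150))
for n,(x,y) in dict(fartray=(630,245),hingetray=(515,265),hingecarton=(488,185)).items(): print('side',n,plane(D,220+(x-400)/2,85+y/2,150))
for z in (218,300,350,400,450,500,550): print(z,np.array(proj(D,np.array([211,507,z])))*1.4)
E
```

```text
S 271 149 [ 701.9 -141.9  162. ]
S 263 148 [ 720.8 -135.4  162. ]
S 240 201 [692.4  23.4 162. ]
S 237 205 [692.9  35.7 162. ]
S 234 204 [700.2  36.6 162. ]
S 219 238 [684.4 125.2 162. ]
S 236 244 [644.8 120.3 162. ]
S 239 242 [641.5 113.3 162. ]
S 246 224 [650.4  68.4 162. ]
S 243 208 [677.   36.2 162. ]
S 265 166 [689.9 -89.6 162. ]
D 293 170 [661.7  93.  162. ]
D 293 177 [654.6  55.6 162. ]
D 296 182 [658.7  28.5 162. ]
D 301 183 [672.8  21.2 162. ]
D 325 219 [ 704.2 -150.2  162. ]
D 330 219 [ 717.8 -152.3  162. ]
D 329 214 [ 720.4 -131.6  162. ]
D 307 181 [693.2  28.6 162. ]
D 309 179 [701.6  37.9 162. ]
D 300 167 [687.2 106.3 162. ]
D 298 170 [677.5  90.7 162. ]
handle end tri (array([ 712.1, -141.7,  158. ]), np.float64(3.7277125401285236))
farcarton [716.   98.6 150. ]
fartray [739.7 -90.5 150. ]
hingecarton [555.8  76.2 150. ]
hingetray [ 577.8 -112.4  150. ]
side fartray [749.5 -93.3 150. ]
side hingetray [ 579.  -111.3  150. ]
side hingecarton [567.   82.7 150. ]
218 [216.  147.2]
300 [209.9 117.6]
350 [206.   98.5]
400 [201.9  78.5]
450 [197.7  57.6]
500 [193.2  35.6]
550 [188.5  12.6]
```

```bash
python3 -m creep '[[1,[491,-15,67],0.995],[1,[491,-15,67],0.995],[1,[491,-15,67],0.995],[1,[491,-15,67],0.995],[1,[491,-15,67],0.995],[1,[491,-15,67],0.995],[1,[491,-15,67],0.995],[1,[491,-15,67],0.995],[1,[491,-15,67],0.995],[1,[491,-15,67],0.995]]' 30; cat >> h.py <<'E'
from scipy.spatial.transform import Rotation as Rn
def pose(s): 
    w,x,y,z=s['orientation']; T=np.eye(4); T[:3,:3]=Rn.from_quat([x,y,z,w]).as_matrix(); T[:3,3]=s['eef_pos']; return T
def wristM(s,f): return np.linalg.inv(pose(s)@f['T_tool_cam'])
def shift(s,target): return np.round(pose(s)[:3,:3].T@(np.array(target)-s['eef_pos']),0)
E
python3 - <<'E'
from bench import robot; from h import *
s=robot.state(); print(s['time_s'],np.round(s['eef_pos']),np.round(pose(s)[:3,:3],3).tolist(),np.round(s['q'],3)); print(shift(s,[735,60,230]))
E
```

```text
time_s: 1.15
eef_pos: [692.4, 379.5, 233.0]
orientation: [-0.543, 0.543, -0.453, 0.453]
wrist_force: [0.9, 0.8, 0.6]
grip_width: 92.9
1.15 [692. 379. 233.] [[0.179, -0.001, 0.984], [-0.984, -0.0, 0.179], [0.0, -1.0, -0.001]] [ 0.361  0.72   0.764 -0.     1.657  0.18 ]
[322.   3. -15.]
```

```bash
python3 -m creep '[[1,[399,0,-29],0],[1,[399,0,-29],0],[1,[399,0,-29],0],[1,[399,0,-29],0],[1,[399,0,-29],0],[1,[399,0,-29],0],[1,[399,0,-29],0],[1,[399,0,-29],0],[1,[399,0,-29],0],[1,[399,0,-29],0]]'
python3 - <<'E'
from bench import robot,eyes; from h import *; import pickle
np.set_printoptions(precision=1,suppress=True)
s=robot.state(); f=eyes.grab_frame('wrist'); M=wristM(s,f); g=eyes.grab_frame('side')
pickle.dump((s,f,g),open('f1.pkl','wb')); print(s['eef_pos'],s['q'])
hsv=cv2.cvtColor(f['color'],cv2.COLOR_RGB2HSV); m=cv2.inRange(hsv,(5,130,70),(20,255,255))
for q in cv2.findContours(m,cv2.RETR_EXTERNAL,cv2.CHAIN_APPROX_SIMPLE)[0]:
    if cv2.contourArea(q)>300:
        for u,v in cv2.approxPolyDP(q,2,True)[:,0]: print(u,v,plane(f,u,v,162,M))
        print('-')
b=cv2.resize(g['color'][0:270,150:,::-1],(610,400)); a=cv2.resize(f['color'][:,:,::-1],(0,0),fx=.36,fy=.36); 
o=np.zeros((560,610,3),np.uint8); o[:400]=b; o[401:401+a.shape[0],:a.shape[1]]=a; cv2.imwrite('pics/at_b.png',o)
E
```

```text
time_s: 2.15
eef_pos: [733.6, -18.7, 232.8]
orientation: [-0.542, 0.543, -0.454, 0.453]
wrist_force: [-0.1, 0.7, 0.1]
grip_width: 92.8
[733.6 -18.7 232.8] [-0.2  0.6  1.   0.   1.6 -0.4]
221 317 [ 697. -114.  162.]
223 347 [ 702.9 -144.5  162. ]
244 347 [ 721.8 -141.   162. ]
244 317 [ 717.2 -110.3  162. ]
-
192 21 [646.1 115.3 162. ]
198 145 [659.9  31.4 162. ]
201 149 [662.5  28.8 162. ]
214 150 [672.5  29.8 162. ]
219 283 [690.9 -81.4 162. ]
243 283 [711.4 -77.6 162. ]
240 153 [692.6  31.2 162. ]
237 150 [690.  33. 162.]
251 149 [700.6  35.7 162. ]
253 146 [701.7  38.2 162. ]
251 26 [687.4 119.5 162. ]
249 22 [685.6 121.8 162. ]
-
```

View pics/at_b.png

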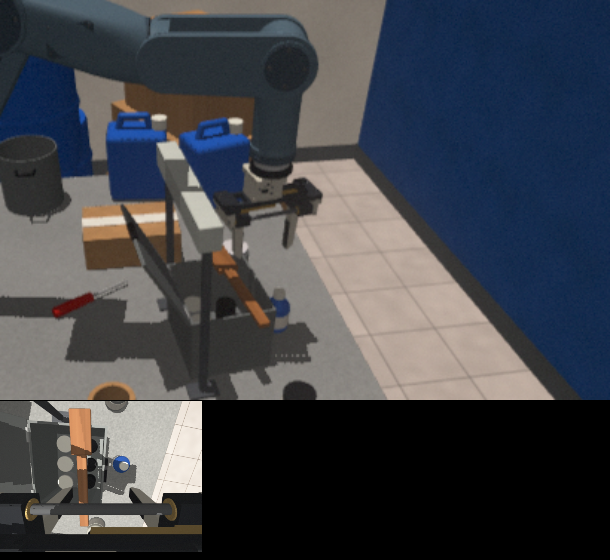

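The wrist view confirms the paddle at (691,-19) with a 99.8° heading. The hand is on the far side of the lamp and its body is thin. I descend beside the bar, slide in below it, then grip.

```bash
python3 -m creep '[[1,[0,55,0],0],[1,[0,57,0],0],[1,[0,57,-42],0],[1,[0,57,-42],0],[1,[0,96,-42],0],[1,[0,96,-42],0],[-1,[0,96,-42],0],[-1,[0,96,-42],0],[-1,[0,96,-42],0],[-1,[0,96,-42],0]]' 30
python3 -m creep '[[-1,[0,0,0],0],[-1,[0,-12,0],0],[-1,[0,-25,0],0],[-1,[0,-25,0],0]]'
```

```text
time_s: 3.25
eef_pos: [706.4, -21.0, 137.7]
orientation: [0.551, -0.536, 0.446, -0.459]
wrist_force: [55.2, 9.2, -35.5]
grip_width: 66.8
time_s: 3.65
eef_pos: [694.3, -23.3, 165.3]
orientation: [0.544, -0.543, 0.451, -0.453]
wrist_force: [0.1, 0.1, 0.5]
grip_width: 33.9
```

```bash
python3 -m creep '[[-1,[0,0,0],0],[-1,[0,0,0],0]]'; python3 - <<'E'
from bench import robot,eyes; from h import *; import pickle
s=robot.state(); f=eyes.grab_frame('wrist'); g=eyes.grab_frame('side')
pickle.dump((s,f,g),open('f2.pkl','wb'))
b=cv2.resize(g['color'][60:260,200:400,::-1],(400,400)); a=cv2.resize(f['color'][:,:,::-1],(400,300))
o=np.zeros((400,800,3),np.uint8); o[:,:400]=b; o[:300,400:]=a; cv2.imwrite('pics/grip.png',o)
E
```

```text
time_s: 3.85
eef_pos: [691.7, -24.0, 162.5]
orientation: [-0.543, 0.544, -0.453, 0.452]
wrist_force: [-0.7, -0.7, -0.4]
grip_width: 17.7
```

View pics/grip.png

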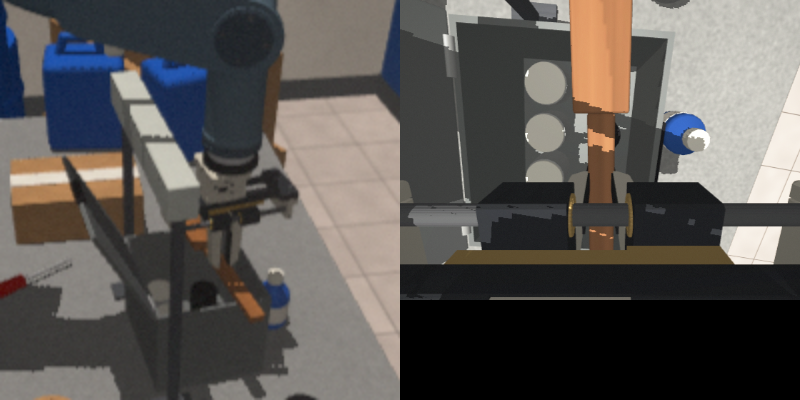

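The fingers closed just above the paddle: width 17.7 mm, TCP 162. Open fingers had rested on the far rim. The paddle hasn't moved. I re-measure the gap between handle and rim, then re-enter with a narrower opening.

```bash
python3 - <<'E'
import pickle; from h import *
np.set_printoptions(precision=1,suppress=True)
s,f,g=pickle.load(open('f2.pkl','rb')); M=wristM(s,f)
img=f['color']; hsv=cv2.cvtColor(img,cv2.COLOR_RGB2HSV)
m=cv2.inRange(hsv,(5,100,50),(20,255,255))
for v in (165,180,195,230):
    x=np.where(m[v,230:330])[0]+230
    if len(x): print(v,x.min(),x.max(),plane(f,x.min(),v,162,M),plane(f,x.max(),v,162,M))
for v in (60,100,140):
    print(v,[int(a) for a in img[v,350:400].mean(1)])
for u,v in ((385,48),(376,100),(370,140)): print(plane(f,u,v,150,M))
E
```

```text
165 263 300 [672.6  26.6 162. ] [692.6  30.3 162. ]
180 263 300 [674.   18.4 162. ] [694.2  22.1 162. ]
195 263 300 [675.4  10.  162. ] [695.9  13.8 162. ]
230 263 299 [678.9 -10.3 162. ] [699.4  -6.5 162. ]
60 [56, 54, 53, 52, 55, 54, 56, 56, 56, 57, 55, 54, 56, 53, 55, 55, 55, 57, 63, 66, 65, 66, 66, 83, 136, 173, 172, 171, 171, 171, 171, 171, 174, 182, 190, 187, 182, 180, 180, 182, 183, 186, 189, 193, 193, 197, 194, 193, 189, 191]
100 [65, 64, 64, 66, 66, 66, 65, 67, 65, 65, 65, 65, 66, 64, 64, 64, 65, 63, 94, 156, 173, 174, 174, 174, 173, 173, 172, 178, 194, 198, 200, 203, 205, 201, 196, 192, 189, 188, 187, 193, 196, 198, 199, 199, 198, 198, 197, 195, 193, 192]
140 [63, 66, 66, 67, 66, 66, 67, 66, 65, 64, 63, 58, 65, 119, 175, 175, 176, 175, 175, 174, 173, 178, 194, 201, 204, 206, 205, 206, 203, 204, 205, 203, 202, 198, 199, 194, 193, 192, 193, 195, 198, 200, 195, 194, 194, 195, 196, 197, 201, 204]
[726.2  98.9 150. ]
[728.3  72.5 150. ]
[730.5  50.8 150. ]
```

```bash
python3 -m creep '[[-0.18,[0,0,0],0],[-0.18,[0,0,0],0],[-0.18,[0,0,0],0],[-0.18,[0,0,0],0],[-0.18,[0,14,0],0],[-0.18,[0,25,0],0],[-0.18,[0,25,0],0],[-1,[0,25,0],0],[-1,[0,25,0],0],[-1,[0,25,0],0]]' 30
python3 -m creep '[[-1,[0,0,0],0],[-1,[0,0,0],0],[-1,[0,-12,0],0],[-1,[0,-25,0],0],[-1,[0,-25,0],0]]'
```

```text
time_s: 4.95
eef_pos: [692.8, -24.6, 138.1]
orientation: [0.543, -0.543, 0.453, -0.453]
wrist_force: [-0.9, -0.1, -0.3]
grip_width: 21.8
time_s: 5.45
eef_pos: [694.2, -24.8, 166.2]
orientation: [0.544, -0.542, 0.451, -0.454]
wrist_force: [0.6, 0.1, -0.6]
grip_width: 21.4
```

```bash
python3 -m creep '[[-1,[193,-5,0],0],[-1,[193,-5,0],0],[-1,[193,-5,0],0],[-1,[193,-5,0],0],[-1,[193,-5,0],0]]'
python3 -m creep '[[-1,[143,-20,-217],0],[-1,[143,-20,-217],0],[-1,[143,-20,-217],0],[-1,[143,-20,-217],0],[-1,[143,-20,-217],-1.4],[-1,[143,-20,-217],-1.4],[-1,[143,-20,-217],-1.4],[-1,[143,-20,-217],-1.4],[-1,[143,-20,-217],-1.4],[-1,[143,-20,-217],-1.4]]'
python3 - <<'E'
from bench import robot; from h import *
s=robot.state(); print(s['eef_pos'],pose(s)[:3,2],s['grip_width'],s['q'])
E
```

```text
time_s: 5.95
eef_pos: [727.1, -221.9, 167.3]
orientation: [-0.541, 0.542, -0.454, 0.455]
wrist_force: [0.5, 0.2, -1.0]
grip_width: 21.7
time_s: 6.95
eef_pos: [539.7, -393.6, 188.0]
orientation: [0.686, -0.686, 0.17, -0.171]
wrist_force: [-0.2, 0.1, -1.6]
grip_width: 22.0
[ 539.67173593 -393.57612299  188.01970215] [4.67626815e-01 8.83925975e-01 1.81866810e-04] 22.02590309683248 [-7.96932788e-01  4.89577164e-01  1.26850862e+00  3.04990411e-04
  1.38316809e+00 -1.88118186e+00]
```

```bash
python3 -m creep '[[-1,[0,0,0],-0.5],[-1,[0,0,0],-0.5],[-1,[0,0,0],-0.5],[-1,[0,0,0],-0.5],[-1,[0,0,0],-0.5]]'
python3 - <<'E'
from bench import robot,eyes; from h import *; import pickle
np.set_printoptions(precision=1,suppress=True)
s=robot.state(); f=eyes.grab_frame('wrist'); g=eyes.grab_frame('side'); h=eyes.grab_frame('scene')
pickle.dump((s,f,g,h),open('f3.pkl','wb')); print(pose(s))
b=cv2.resize(g['color'][220:420,150:400,::-1],(500,400)); a=cv2.resize(f['color'][:,:,::-1],(280,210)); c=cv2.resize(h['color'][80:220,280:466,::-1],(280,189))
o=np.zeros((400,780,3),np.uint8); o[:,:500]=b; o[:210,500:]=a; o[210:399,500:]=c; cv2.imwrite('pics/tray.png',o)
E
```

```text
time_s: 7.45
eef_pos: [539.8, -393.5, 188.0]
orientation: [-0.707, 0.707, 0.003, -0.003]
wrist_force: [-0.2, -0.3, -0.8]
grip_width: 21.8
[[   1.     0.    -0.   539.8]
 [   0.    -0.     1.  -393.5]
 [   0.    -1.    -0.   188. ]
 [   0.     0.     0.     1. ]]
```

View pics/tray.png

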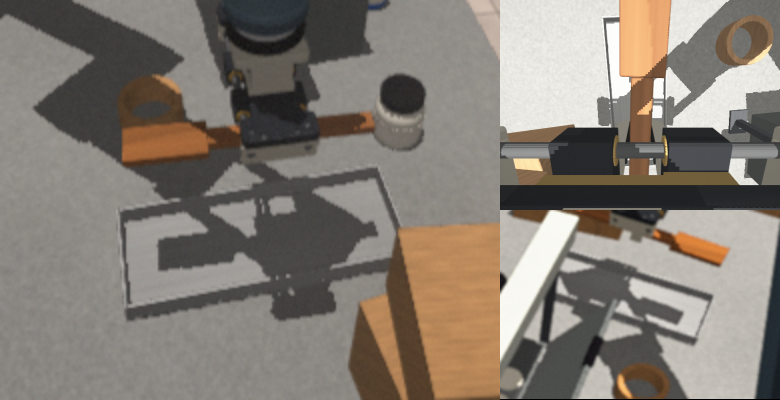

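```bash
python3 - <<'E'
import pickle; from h import *
np.set_printoptions(precision=1,suppress=True)
s,f,D,S=pickle.load(open('f3.pkl','rb'))
sc=lambda x,y:(280+(x-500)/1.505,80+(y-210)/1.35); sd=lambda x,y:(150+x/2,220+y/2)
print('near-left',tri(ray(S,*sc(695,334)),ray(D,*sd(119,212))),'near-right',tri(ray(S,*sc(713,295)),ray(D,*sd(126,304))))
for p in ((119,212),(377,169),(126,304),(400,228)): print('side z30',plane(D,*sd(*p),30))
for p in ((695,334),(713,295),(565,250)): print('scene z30',plane(S,*sc(*p),30))
M=wristM(s,f); # wrist px: display*2
for u,v in ((210,38),(212,170),(262,38)): print('wrist z30',plane(f,u,v,30,M))
E
```

```text
near-left (array([ 374.1, -347.4,   27.9]), np.float64(2.9557652404739483)) near-right (array([ 377.5, -465.7,   25.7]), np.float64(1.1491953257091476))
side z30 [ 372.8 -348.8   30. ]
side z30 [ 703.8 -336.4   30. ]
side z30 [ 377.2 -468.    30. ]
side z30 [ 707.7 -423.8   30. ]
scene z30 [ 375.6 -345.5   30. ]
scene z30 [ 378.1 -461.5   30. ]
scene z30 [ 686.8 -446.8   30. ]
wrist z30 [ 379.  -462.4   30. ]
wrist z30 [ 506.8 -466.3   30. ]
wrist z30 [ 378.5 -411.8   30. ]
```

```bash
python3 -m creep '[[-1,[20,0,-6],-0.03],[-1,[20,50,-6],-0.03],[-1,[20,100,-6],-0.03],[-1,[20,140,-6],-0.03],[-1,[20,165,-6],-0.03],[-1,[20,179,-6],-0.03],[-1,[20,179,-6],-0.03],[-1,[20,179,-6],-0.03]]'
python3 -m creep '[[-0.4,[0,0,0],0],[-0.2,[0,0,0],0],[0,[0,0,0],0],[0.05,[0,0,0],0],[0.05,[0,0,0],0],[0.05,[0,-25,0],0],[0.05,[0,-70,0],0],[0.05,[0,-120,0],0],[0.05,[0,-170,0],0],[0.05,[0,-200,0],0]]'
python3 - <<'E'
from bench import robot,eyes; from h import *; import pickle
s=robot.state(); f=eyes.grab_frame('wrist'); g=eyes.grab_frame('side'); h=eyes.grab_frame('scene')
pickle.dump((s,f,g,h),open('f4.pkl','wb')); print(pose(s).round(2).tolist(), s['q'])
b=cv2.resize(g['color'][220:420,150:400,::-1],(500,400)); a=cv2.resize(f['color'][:,:,::-1],(280,210)); c=cv2.resize(h['color'][80:220,280:466,::-1],(280,189))
o=np.zeros((400,780,3),np.uint8); o[:,:500]=b; o[:210,500:]=a; o[210:399,500:]=c; cv2.imwrite('pics/tray2.png',o)
E
```

```text
time_s: 8.4
eef_pos: [560.3, -400.6, 9.9]
orientation: [-0.707, 0.707, 0.013, -0.013]
wrist_force: [-0.2, -0.6, -0.6]
grip_width: 21.6
time_s: 9.4
eef_pos: [560.6, -400.9, 213.8]
orientation: [-0.705, 0.709, 0.015, -0.012]
wrist_force: [-0.2, -0.8, 0.2]
grip_width: 48.9
[[1.0, 0.0, -0.04, 560.56], [0.04, -0.0, 1.0, -400.9], [0.0, -1.0, -0.0, 213.78], [0.0, 0.0, 0.0, 1.0]] [-7.82300632e-01  5.11128019e-01  1.17106400e+00 -2.76524014e-05
  1.45334876e+00 -2.39016575e+00]
```

View pics/tray2.png

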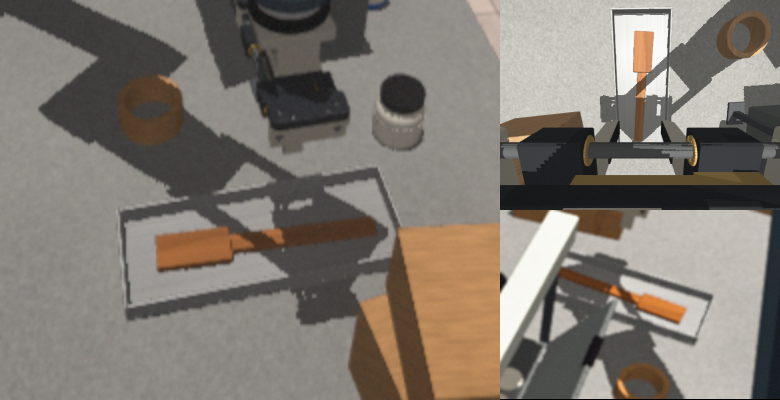

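The paddle lies flat inside the tray in all three views, at about (265,245) in the side crop. Next is the lid. A row only allows a turn about the vertical tool axis, so I'll check whether reaching past the workspace limit gives the hand the tilt it needs. I go round in front of the lamp to free space on the carton side.

```bash
python3 -m creep '[[-1,[-175,-106,158],0],[-1,[-175,-106,158],0],[-1,[-175,-106,158],0],[-1,[-175,-106,158],0],[-1,[-175,-106,158],0],[-1,[-175,-106,158],0],[-1,[-162,-106,739],0],[-1,[-162,-106,739],0],[-1,[-162,-106,739],0],[-1,[-162,-106,739],0]]'
python3 -m creep '[[-1,[0,0,380],0],[-1,[0,0,380],0],[-1,[0,0,380],0],[-1,[0,0,380],0],[-1,[0,0,380],0],[-1,[0,0,380],0],[-1,[0,0,380],0],[-1,[0,0,380],0],[-1,[0,0,380],0]]'
python3 - <<'E'
from bench import robot; from h import *
s=robot.state(); print(shift(s,[700,340,320]),shift(s,[760,200,320]),s['q'])
E
```

```text
time_s: 10.55
eef_pos: [375.4, -47.0, 313.0]
orientation: [0.707, -0.707, -0.012, 0.013]
wrist_force: [0.5, -0.6, 0.3]
grip_width: 0.3
time_s: 11.45
eef_pos: [361.0, 334.4, 311.9]
orientation: [-0.707, 0.707, 0.013, -0.016]
wrist_force: [0.4, -0.9, 1.5]
grip_width: 0.3
[339.  -9.  -8.] [ 393.  -10. -151.] [ 5.19126435e-01  1.07064736e-01  1.49685594e+00  1.17512475e-03
  1.54159137e+00 -1.09326341e+00]
```

```bash
python3 -m creep '[[-1,[339,-9,-8],0],[-1,[339,-9,-8],0],[-1,[339,-9,-8],0],[-1,[339,-9,-8],0],[-1,[339,-9,-8],0],[-1,[339,-9,-8],0],[-1,[339,-9,-8],0],[-1,[393,-9,-151],0],[-1,[393,-9,-151],0],[-1,[393,-9,-151],0]]'
python3 -m creep '[[-1,[200,0,0],0],[-1,[200,0,0],0],[-1,[200,0,0],0],[-1,[200,0,0],0],[-1,[200,0,0],0],[-1,[200,0,0],0]]'
python3 - <<'E'
from bench import robot; from h import *
s=robot.state(); print(pose(s).round(3).tolist(),s['q'])
E
```

```text
time_s: 12.45
eef_pos: [760.1, 194.6, 320.1]
orientation: [-0.707, 0.707, 0.011, -0.015]
wrist_force: [0.5, 0.2, 1.0]
grip_width: 0.6
time_s: 13.05
eef_pos: [856.9, 184.4, 277.9]
orientation: [0.71, -0.704, -0.029, -0.003]
wrist_force: [0.6, -0.2, -0.0]
grip_width: 0.4
[[0.998, 0.044, -0.037, 856.874], [0.036, 0.009, 0.999, 184.398], [0.045, -0.999, 0.008, 277.872], [0.0, 0.0, 0.0, 1.0]] [ 0.08282993  0.96451475  0.18761784  0.00606831  1.94460619 -1.52232129]
```

The solver does trade orientation when out of reach: 2.6° of outward tilt with the elbow at its limit. I ask for more, outward and up.

```bash
cat > st.py <<'E'
from bench import robot; from h import *
s=robot.state(); np.set_printoptions(precision=3,suppress=True); R=pose(s)[:3,:3]; print(round(s['time_s'],2),s['eef_pos'].round() if hasattr(s['eef_pos'],'round') else np.round(s['eef_pos']),'y',R[:,1],'x',R[:,0],'q',np.array(s['q']))
E
python3 -m creep '[[-1,[0,0,0],0],[-1,[0,0,0],0]]' >/dev/null; python3 st.py
python3 -m creep '[[-1,[400,-100,0],0],[-1,[400,-100,0],0],[-1,[400,-100,0],0],[-1,[400,-100,0],0],[-1,[400,-100,0],0],[-1,[400,-100,0],0]]' >/dev/null; python3 st.py
```

```text
13.25 [856. 186. 280.] y [ 0.046  0.01  -0.999] x [0.998 0.038 0.047] q [ 0.084  0.962  0.187  0.006  1.945 -1.522]
13.85 [891. 158. 253.] y [ 0.088  0.017 -0.996] x [0.995 0.036 0.088] q [ 0.047  0.994  0.188  0.014  1.87  -1.556]
```

```bash

python3 -m creep '[[-1,[400,-300,0],0],[-1,[400,-300,0],0]]' >/dev/null; python3 st.py
python3 -m creep '[[-1,[400,-300,0],0],[-1,[400,-300,0],0]]' >/dev/null; python3 st.py
python3 -m creep '[[-1,[400,0,0],0],[-1,[400,0,0],0]]' >/dev/null; python3 st.py
python3 -m creep '[[-1,[400,0,0],0],[-1,[400,0,0],0]]' >/dev/null; python3 st.py
```

```text
14.05 [895. 148. 285.] y [ 0.132  0.025 -0.991] x [0.99  0.035 0.133] q [ 0.033  0.96   0.187  0.021  1.861 -1.567]
14.25 [896. 139. 319.] y [ 0.176  0.031 -0.984] x [0.984 0.034 0.177] q [ 0.02   0.923  0.187  0.028  1.854 -1.577]
14.45 [925. 133. 300.] y [ 0.218  0.037 -0.975] x [0.975 0.033 0.219] q [ 0.01   0.948  0.187  0.035  1.786 -1.586]
14.65 [950. 127. 283.] y [ 0.255  0.042 -0.966] x [0.966 0.031 0.257] q [ 0.001  0.973  0.188  0.042  1.722 -1.595]
```

```bash

python3 -m creep '[[-1,[400,-200,0],0],[-1,[400,-200,0],0]]' >/dev/null; python3 st.py
python3 -m creep '[[-1,[400,-100,0],0],[-1,[400,-100,0],0]]' >/dev/null
python3 -m creep '[[-1,[400,-100,0],0],[-1,[400,-100,0],0]]' >/dev/null; python3 st.py
python3 -m creep '[[-1,[400,-100,0],0],[-1,[400,-100,0],0]]' >/dev/null
python3 -m creep '[[-1,[400,-100,0],0],[-1,[400,-100,0],0]]' >/dev/null; python3 st.py
python3 -m creep '[[-1,[400,-100,0],0],[-1,[400,-100,0],0]]' >/dev/null
python3 -m creep '[[-1,[400,-100,0],0],[-1,[400,-100,0],0]]' >/dev/null; python3 st.py
```

```text
14.85 [954. 119. 312.] y [ 0.297  0.047 -0.954] x [0.954 0.029 0.299] q [-0.01   0.944  0.187  0.051  1.709 -1.603]
15.25 [978. 107. 342.] y [ 0.384  0.057 -0.922] x [0.922 0.024 0.386] q [-0.029  0.922  0.187  0.068  1.639 -1.617]
15.65 [994.  96. 382.] y [ 0.465  0.064 -0.883] x [0.884 0.019 0.467] q [-0.046  0.891  0.187  0.086  1.582 -1.63 ]
16.05 [1003.   86.  431.] y [ 0.542  0.07  -0.838] x [0.839 0.013 0.544] q [-0.063  0.851  0.188  0.105  1.534 -1.641]
```

Tilt is at 33° with a heading of 7°, matching the box's x direction. One more step, then I work out the route back around the lamp.

```bash

python3 -m creep '[[-1,[400,-100,0],0],[-1,[400,-100,0],0]]' >/dev/null; python3 st.py
python3 - <<'E'
from bench import robot; from h import *
s=robot.state(); 
for p in ([760,330,400],[520,330,340],[480,200,250],[490,-13,235]): print(p,shift(s,p))
E
```

```text
16.25 [1005.   81.  459.] y [ 0.579  0.073 -0.812] x [0.814 0.01  0.581] q [-0.071  0.828  0.188  0.114  1.513 -1.645]
[760, 330, 400] [-231.  -76.  257.]
[520, 330, 340] [-462. -166.  266.]
[480, 200, 250] [-548. -126.  134.]
[490, -13, 235] [-550. -123.  -80.]
```

```bash

python3 -m creep '[[-1,[-231,-76,257],0],[-1,[-231,-76,257],0],[-1,[-231,-76,257],0],[-1,[-231,-76,257],0],[-1,[-231,-76,257],0],[-1,[-231,-76,257],0],[-1,[-231,-76,257],0],[-1,[-231,-76,257],0],[-1,[-231,-76,257],0],[-1,[-231,-76,257],0]]' >/dev/null; python3 st.py
python3 - <<'E'
from bench import robot; from h import *
s=robot.state(); 
for p in ([520,330,340],[480,200,250],[490,-13,235]): print(p,shift(s,p))
E
```

```text
17.25 [761. 329. 400.] y [ 0.577  0.073 -0.813] x [0.815 0.01  0.579] q [ 0.326  0.359  1.127 -0.134  1.048 -1.247]
[520, 330, 340] [-231.  -90.    9.]
[480, 200, 250] [-317.  -50. -123.]
[490, -13, 235] [-320.  -47. -337.]
```

```bash

python3 -m creep '[[-1,[-231,-90,9],0],[-1,[-231,-90,9],0],[-1,[-231,-90,9],0],[-1,[-231,-90,9],0],[-1,[-231,-90,9],0],[-1,[-231,-90,9],0],[-1,[-317,-50,-123],0],[-1,[-317,-50,-123],0],[-1,[-317,-50,-123],0],[-1,[-317,-50,-123],0]]' >/dev/null; python3 st.py
python3 - <<'E'
from bench import robot,eyes; from h import *; import pickle
s=robot.state(); 
for p in ([480,-13,235],[480,200,245]): print(p,shift(s,p))
g=eyes.grab_frame('side'); h=eyes.grab_frame('scene'); pickle.dump((s,g,h),open('f5.pkl','wb'))
a=cv2.resize(g['color'][40:290,100:380,::-1],(448,400)); b=cv2.resize(h['color'][60:290,200:400,::-1],(348,400)); cv2.imwrite('pics/tilt.png',np.hstack([a,b]))
E
```

```text
18.25 [477. 196. 246.] y [ 0.572  0.068 -0.817] x [0.819 0.007 0.574] q [ 0.212 -0.152  2.077 -0.095  0.608 -1.326]
[480, -13, 235] [  -6.   -4. -209.]
[480, 200, 245] [1. 3. 4.]
```

View pics/tilt.png

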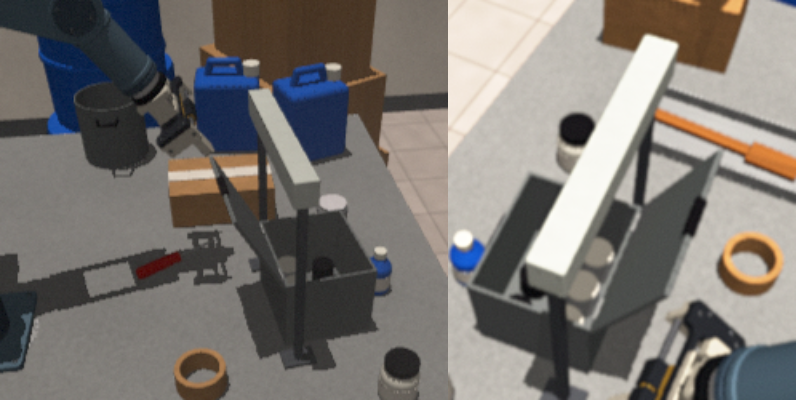

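The hand is tilted with fingertips leading, and the lid edge is clear of it. I check the lid edge and hinge positions before sliding in behind the lid.

```bash
python3 - <<'E'
import pickle; from h import *
np.set_printoptions(precision=1,suppress=True)
s,D,S=pickle.load(open('f5.pkl','rb'))
sd=lambda x,y:(100+x/1.6,40+y/1.6); sc=lambda x,y:(200+(x-448)/1.74,60+y/1.74)
print('edge tray end scene',plane(S,*sc(718,152),308)); print('edge carton side',plane(D,*sd(211,158),308))
print('hinge tray',tri(ray(S,*sc(640,208)),ray(D,*sd(284,289))),'hinge side z150',plane(D,*sd(284,289),150),plane(D,*sd(262,216),150),plane(S,*sc(585,330),150))
E
```

```text
edge tray end scene [ 496.2 -121.4  308. ]
edge carton side [475.   64.4 308. ]
hinge tray (array([ 579.7, -116.9,  143.7]), np.float64(3.0880838221133735)) hinge side z150 [ 577.  -124.1  150. ] [568.   96.3 150. ] [560.6  84.5 150. ]
```

```bash
python3 -m creep '[[-1,[-20,-9,0],0],[-1,[-20,-9,-50],0],[-1,[-20,-9,-100],0],[-1,[-20,-9,-150],0],[-1,[-20,-9,-210],0],[-1,[-20,-9,-210],0],[-1,[-20,-9,-210],0]]'; python3 st.py
python3 - <<'E'
from bench import robot; from h import *
s=robot.state(); 
for p in ([500,-11,240],[530,-9,225],[555,-6,210],[570,-4,200],[578,-3,198]): print(p,shift(s,p))
E
```

```text
time_s: 19.05
eef_pos: [470.5, -15.1, 237.1]
orientation: [0.695, -0.651, -0.226, -0.206]
wrist_force: [0.2, -0.0, -0.0]
grip_width: 0.2
19.05 [471. -15. 237.] y [ 0.58   0.068 -0.812] x [0.813 0.008 0.582] q [-0.593 -0.273  2.191  0.555  0.805 -2.499]
[500, -11, 240] [26. 15.  3.]
[530, -9, 225] [41. 45.  3.]
[555, -6, 210] [53. 72.  4.]
[570, -4, 200] [59. 89.  5.]
[578, -3, 198] [65. 95.  5.]
```

```bash
python3 -m creep '[[-1,[13,8,2],0],[-1,[26,15,3],0],[-1,[33,30,3],0],[-1,[41,45,3],0],[-1,[44,52,3],0],[-1,[47,58,4],0],[-1,[50,65,4],0],[-1,[53,72,4],0],[-1,[53,72,4],0]]'; python3 st.py
python3 - <<'E'
from bench import robot,eyes; from h import *; import pickle
s=robot.state(); 
for p in ([562,-5,203],[570,-4,200],[578,-3,198]): print(p,shift(s,p))
g=eyes.grab_frame('side'); pickle.dump((s,g),open('f6.pkl','wb'))
cv2.imwrite('pics/push.png',cv2.resize(g['color'][60:260,150:380,::-1],(690,600)))
E
```

```text
time_s: 19.95
eef_pos: [552.9, 0.1, 206.0]
orientation: [0.697, -0.65, -0.225, -0.203]
wrist_force: [-0.0, 0.1, 0.2]
grip_width: 0.2
19.95 [553.   0. 206.] y [ 0.576  0.073 -0.814] x [0.816 0.01  0.578] q [-0.407 -0.047  2.1    0.542  0.609 -2.385]
[562, -5, 203] [ 6.  7. -6.]
[570, -4, 200] [10. 14. -5.]
[578, -3, 198] [16. 21. -5.]
```

View pics/push.png

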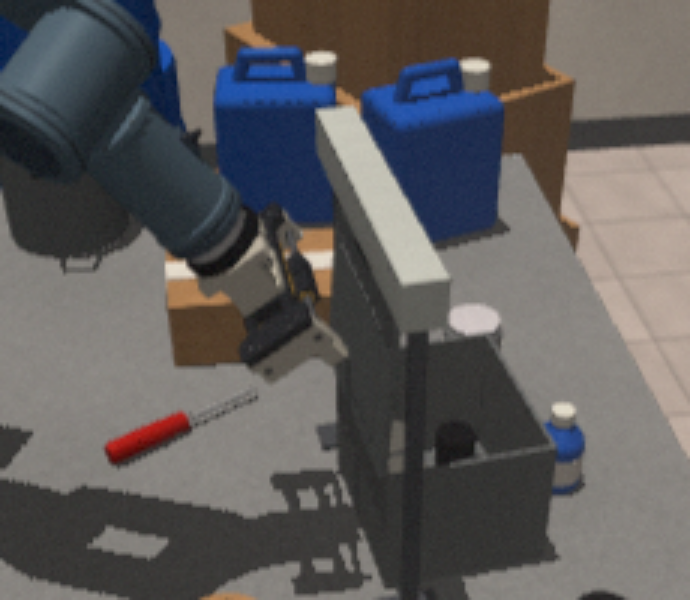

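The lid is now nearly upright, fingertips behind it, hand clear under the bar. I push the last bit slowly, then withdraw.

```bash
python3 -m creep '[[-1,[4,4,-3],0],[-1,[6,8,-5],0],[-1,[9,12,-5],0],[-1,[12,16,-5],0],[-1,[14,19,-5],0],[-1,[14,19,-5],0]]'; python3 -m creep '[[-1,[0,-10,0],0],[-1,[-15,-35,0],0],[-1,[-30,-60,0],0],[-1,[-45,-90,0],0],[-1,[-45,-90,0],0],[-1,[-45,-90,0],0]]'; python3 st.py
python3 - <<'E'
from bench import robot,eyes; from h import *
g=eyes.grab_frame('side'); cv2.imwrite('pics/push2.png',cv2.resize(g['color'][60:260,150:380,::-1],(460,400)))
E
```

```text
time_s: 20.6
eef_pos: [575.3, -3.4, 198.5]
orientation: [0.697, -0.65, -0.225, -0.203]
wrist_force: [0.5, 0.5, -0.1]
grip_width: 0.6
time_s: 21.2
eef_pos: [486.4, -11.0, 247.3]
orientation: [0.696, -0.65, -0.226, -0.204]
wrist_force: [-0.5, 0.9, 0.6]
grip_width: 0.6
21.2 [486. -11. 247.] y [ 0.578  0.071 -0.813] x [0.814 0.009 0.58 ] q [-0.546 -0.246  2.146  0.526  0.802 -2.435]
```

View pics/push2.png

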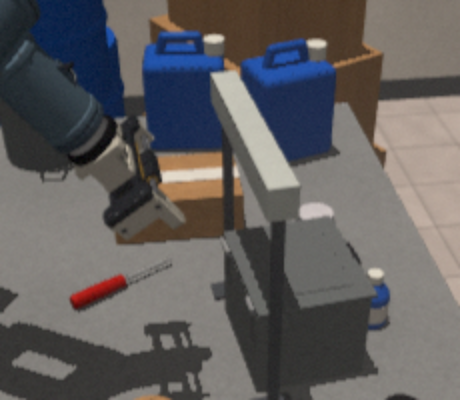

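The lid has swung down onto the box. I wait a little, back off slightly and do a final check.

```bash
python3 -m creep '[[-1,[-10,-20,0],0],[-1,[-10,-20,0],0],[-1,[-10,-20,0],0],[-1,[-10,-20,0],0],[-1,[-10,-20,0],0],[-1,[-10,-20,0],0],[-1,[-10,-20,0],0],[-1,[-10,-20,0],0],[-1,[-10,-20,0],0],[-1,[-10,-20,0],0]]'
python3 - <<'E'
from bench import robot,eyes; from h import *
g=eyes.grab_frame('side'); h=eyes.grab_frame('scene'); 
a=cv2.resize(g['color'][60:420,120:400,::-1],(311,400)); b=cv2.resize(h['color'][:,100:,::-1],(438,400)); cv2.imwrite('pics/final.png',np.hstack([a,b]))
E
```

```text
time_s: 22.25
eef_pos: [466.7, -11.9, 256.6]
orientation: [0.697, -0.65, -0.225, -0.203]
wrist_force: [-0.5, 0.6, 0.3]
grip_width: 0.5
```

View pics/final.png

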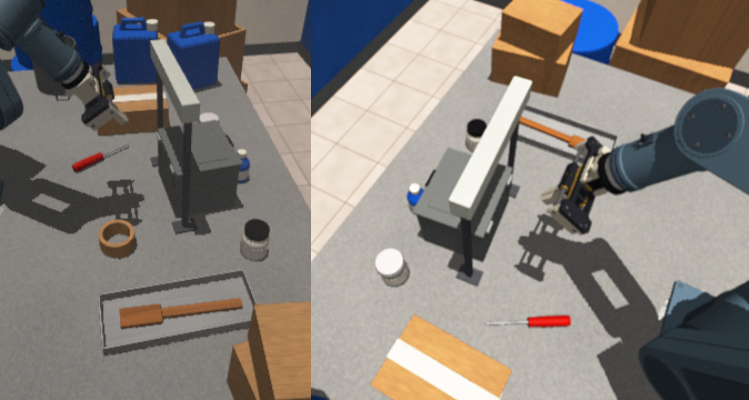

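The final views show the lid flush on the box, the paddle flat in the tray, the other items where they were, and the hand clear of everything.

```bash
python3 -c "
from bench import robot; print(robot.job_done())"
```

```text
the job is handed in; nothing more can be done
None
```

The job is done and handed in at about 22 s of the 72 s allowed. The paddle was laid in the tray first, then the lid was pushed over and swung shut by itself.

- **Paddle:** I gripped it by the handle, carried it round past the end of the lamp and laid it in the tray. The views afterwards show it lying flat inside the walls.
- **First grasp missed:** the open fingers came down on the box's far rim, and the last reading showed about 66 N at the wrist (limit 120 N). They then closed just above the paddle. I retried with a narrower opening and it held at 21–22 mm. I expect that load was on the fingers rather than the gripper's body (limit 40 N), but the readings cannot confirm which part touched.
- **Hand tilt:** the moves can only turn the hand about its own axis. I got the 35° tilt by reaching past the arm's limit in free space, where it tips the hand outward to reach further, and the tilt held afterwards.
- **Lid:** I pushed it from behind, under the bar and between the posts, to just past upright, then backed the hand away. The readings after each push were under 1 N.
- **Last checks:** the lid is flush on the box, and the can, jar, tape, spray bottle and screwdriver look unmoved by eye; I did not re-measure them. The hand touches nothing.
- **Disagreement:** the lamp's centre line measured about 9 mm from the hinge line, though they should coincide. I left margin for it in the push.

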